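Close up the counter caddy

ROBOT

A 6-joint arm with a two-finger parallel gripper is mounted at the origin on the work surface. World frame = base frame: x ahead of the robot, y to its left, z up, the work surface at z = 0. Lengths are in m, angles in degrees, forces in N, time in s.
With the tool pointing down it reaches from about 0.375 to 0.9 m from the base axis. Payload 3.1 kg.
Tool frame: the origin (TCP) lies on the centre line of the jaws, within the pads' length; the fingertips stand 19 mm ahead of it and the grasp point (between the pads) is the TCP (tips_ahead is the distance from the TCP to the fingertips, in m); z points along the fingers, y is the line along which they close (so a half turn about z gives the same grasp; the last joint's range is limited). The gripper opens to 87 mm and grips with 3 to 60 N. Pads are 19 mm wide; open, the fingers measure 117 mm over their backs; the gripper's body (75 mm by 190 mm) begins 51 mm behind the grasp point.
Start: joints at [65.632, 30.224, 82.088, -0, 67.689, -10.227], TCP at [0.153, 0.606, 0.242] pointing down, gripper open.
Joint ranges: [-176.69, 176.69], [-43.24, 126.21], [12.49, 139.97], [-82, 262], [0, 151.66], [-163.58, 163.58]. Speed limits (degrees/s): [159.86, 159.86, 180, 180, 180, 180].

INTERFACE

Orientations are given as a 3x3 rotation matrix whose columns are the frame's x, y, z axes.
In Python, from rig import read_state, capture, hand_in, trace, landmark_of, tips_ahead gives the robot as it stands.
- The arm moves only by the shell command python3 -m jog 'ROWS'. ROWS is JSON, a list of rows, each an object of numbers: "tx", "ty", "tz": the shift along the tool's x, y, z in cm; "roll": the turn about the tool's z in rad; "jaw": the opening, from 0 (shut) to 1 (fully open). A call has 1 to 8 rows; each row shifts and turns the commanded pose from where the row before left it, along the tool's axes as they then stand; what a row does not reach is not made up. A row lasts 1/10 s, in which the tool goes at most 50 mm and 8.59 degrees, less where a joint would pass 70% of its speed; a pose out of reach is approached as far as the arm can. A call with a gripper value outside its range is refused whole. The fingers move at their own pace and stop on an object; the grip force is fixed at half the most. Time passes only in rows, so rows that do not move let the fingers close. It gives the time, the measured TCP pose, the force, the opening and the grip force at its end, in the units of the state.
- read_state(): the state, without advancing time (a new reading comes with each control period).
- capture(name): name is "scene" or "top" or "wrist"; returns a dict with "img" (400x640x3 uint8, red, green, blue), "vertical_fov" (degrees; the focal length in pixels is half the picture's height over the tangent of half this angle, whatever the lens; pixels are square), "cx", "cy" (the principal point, pixels), "cam_to_world" (4x4, takes a point from camera to world coordinates); the wrist camera has in their place "tool_from_camera" (4x4, takes a point from camera to tool coordinates, whose origin is the TCP and whose axes are the flange's). Camera axes: x right, y up, looking along -z (the intrinsics and any distortion apply to the point x, -y, -z); pixel columns grow to the right and rows downward; lengths in m; the calibration is good to about 2 mm. A picture is of the moment at which its call begins: read the wrist's pose just before it. There is no depth.
- hand_in(): hands the job in; it is judged then, once.
Trained networks look in the newest picture that a camera, given by its name, has taken for a name from the list of things; names that differ only in an ending like _2 or _b are one class to them, and where a whole thing is asked for, a point or a joint stands for the part that bears it (a point fixed in the world has none). Each returns a list of dicts, best first, with "p" (0 to 1); they miss things now and then, are a little off and sometimes report something else, mostly with a low value. They report only what shows in the picture. A call takes as long as a camera call. They do not tell look-alikes from the thing itself.
- trace(camera, thing): "pixels" (400x640 bool, what is visible of it) and "bbox" ([left, top, width, height] in pixels, round what is visible of it).
- landmark_of(camera, thing): "point" ([row, column] in pixels: a listed point, or the origin of a listed thing).
The state is a dict: "time_s": time; "joint_positions": joint angles; "qvel": joint speeds; "tau": joint torques, N m; "position": TCP position; "tcp_rot": TCP orientation; "force": force on the tool from outside, world axes, zero at the start; "moment": the same for the moment, N m; "opening": opening from 0.0 (shut) to 1.0 (fully open); "grasp_force": force on a finger pad.
Only numpy, scipy, OpenCV 4.12 (cv2) and the standard library are available. Lean on these libraries where they do the work, as an engineer would, in place of code of your own. Each camera call takes 0.05 s, during which the arm holds its last target. There are 200 camera calls.

TASK

Put the counter caddy back together: the pepper mill has been left in the gap, so stand it upright in the small square well of the loose caddy module, and butt that module flush against the right-hand long side (-y side) of the fixed tea caddy, with no gap and the ends of the two boxes level. Do not tip over the mill or the module, and leave the mug, jar and soap bottle where they stand.

Things in the scene. Friction and masses are not known exactly. Their poses are not given: they have to be found in the camera images.
- caddy: Tea caddy: open pale wooden box of tea packets, fixed to the counter. 170 mm along its x, 110 mm along y, 90 mm high (contents lower). Origin: centre of its underside, z up. Its x axis points away from the robot (yaw within 0.3 rad). Its right-hand long side is its plane y = -55 mm; the docked module's origin lies at its x = 0, y = -89 mm.
- module: Loose open pale wooden box, 170 mm along x, 68 along y, 90 high, about 0.5 kg. Origin: centre of underside. Walls and divider 8 mm thick, full height; floor 6 mm. Two compartments, both 52 mm wide: square well 52 x 52 mm centred at x = +51 mm; empty one from x = -77 to +17 mm. At the start its well end points away from the robot (yaw within 0.9 rad); may be docked either way round.
- well (a point): Centre of the inner floor of the module's square well, 6 mm above the module's underside; moves with the module. (Counter friction is about 0.6: pushed or dragged sideways above about 50 mm, the module tends to tip.)
- mill: Dark turned-wood pepper mill, 170 mm tall, about 0.22 kg, standing upright beside the caddy where the module belongs. Round base 40 mm across, waist 29 mm, cylindrical head 35 mm across from 122 to 158 mm above its underside, tapering to the top. Origin: centre of its underside, z along its axis.
- mug: White mug, 80 mm across, 95 mm tall, handle on its +y side. A bystander: leave it. Origin at the centre of its underside.
- jar: Glass jar with steel cap, 84 mm across, 125 mm tall. A bystander: leave it. Origin at the centre of its underside.
- soap: Green washing-up bottle, 60 mm across, 150 mm tall. A bystander: leave it. Origin at the centre of its underside.
Things that resemble listed ones, but are neither listed nor needed, are in the scene too. Several things have the shape of the mill; the one meant has the colours described above.

How it is judged (in metres and radians):
At the end, for the whole second after the job is handed in: The module stands flat on the counter against the caddy's right-hand side (gap at most 3.5 mm, parallel within 0.035 rad, ends level within 8 mm), and the mill stands upright (within 0.12 rad) on the floor of the module's square well; both are at rest (y of module in the frame of caddy between -0.0925 and -0.085 m and x of module in the frame of caddy between -0.008 and 0.008 m and angle between the x axis of module and the x axis of caddy, either way round below 0.035 rad and angle between module's own z axis and vertical below 0.03 rad and height (world z) of module below 0.005 m and horizontal distance between mill and well below 0.013 m and z of mill in the frame of well below 0.006 m and angle between mill's own z axis and vertical below 0.12 rad and linear speed of module below 0.01 m/s and linear speed of mill below 0.02 m/s); the robot touches nothing.
It fails at once if the mill is tipped over (angle between mill's own z axis and vertical above 0.8 rad).
It fails at once if the module is tipped over (angle between module's own z axis and vertical above 0.6 rad).
It fails at once if the mug, jar or soap bottle is shoved (over 25 mm) or knocked over (distance of any of mug, jar, soap from where it was at the start of the episode above 0.025 m or angle between any of mug, jar, soap's own z axis and vertical above 0.6 rad).
It also fails if it takes over 58 s, if anything falls off the work surface, if the arm or the gripper's body presses on something with over 40 N, if the wrist force passes 120 N, or if a joint passes its speed limit or range.

## Working session

There is one attempt and no reset: what is moved stays moved. The work goes in short steps, Python scripts to look and compute and a shell command to move; the robot and the scene stay as the last step left them, time stands still between calls to the robot, and variables do not carry over. Pictures are saved under pics/ and viewed, at most 10 in all, crops included, and the job is handed in when it is done.

```bash
mkdir -p pics; ls; python3 - <<'E'
from rig import *
import cv2,numpy as np
s=read_state();print(s['time_s'],s['position'],np.round(s['tcp_rot'],3).tolist())
for c in ['scene','top']:
    d=capture(c);cv2.imwrite(f'pics/{c}0.png',d['img'][:,:,::-1])
    print(c,d.keys(),d['vertical_fov'],d['cx'],d['cy'],np.round(d['cam_to_world'],3).tolist())
    for t in ['caddy','module','well','mill','mug','jar','soap']:
        print(t,[(np.round(x['point']).tolist(),round(x['p'],2)) for x in landmark_of(c,t)],[(x['bbox'],round(x['p'],2)) for x in trace(c,t)])
print(read_state()['time_s'])
E
```

```text
pics
0.0 [0.15235678 0.60541664 0.24055245] [[-0.97, 0.244, -0.001], [0.244, 0.97, -0.002], [0.0, -0.002, -1.0]]
scene dict_keys(['img', 'vertical_fov', 'cx', 'cy', 'cam_to_world']) 53.03723511607017 322.05613476203933 208.39045251993753 [[0.245, -0.768, 0.592, 1.164], [0.97, 0.195, -0.148, -0.247], [-0.002, 0.611, 0.792, 0.81], [0.0, 0.0, 0.0, 1.0]]
caddy [] [([410.4, 131.6, 81.6, 78.5], 0.67)]
module [([210.0, 279.0], 0.89)] [([247.4, 162.7, 61.4, 75.7], 0.59)]
well [([221.0, 286.0], 0.56)] [([242.4, 162.1, 63.2, 78.6], 0.92)]
mill [([165.0, 360.0], 0.95), ([205.0, 418.0], 0.79), ([220.0, 483.0], 0.67), ([262.0, 429.0], 0.61), ([258.0, 180.0], 0.21)] [([353.2, 114.1, 20.9, 53.3], 0.94), ([418.3, 213.5, 38.0, 54.2], 0.85), ([410.9, 152.5, 20.3, 53.5], 0.82), ([479.9, 171.2, 33.2, 53.8], 0.78)]
mug [([258.0, 176.0], 0.62)] [([149.2, 218.9, 52.9, 54.1], 0.92)]
jar [([137.0, 391.0], 0.84)] [([377.1, 95.1, 34.1, 52.4], 0.69)]
soap [([241.0, 453.0], 0.77)] [([445.0, 194.9, 32.4, 54.5], 0.75)]
top dict_keys(['img', 'vertical_fov', 'cx', 'cy', 'cam_to_world']) 54.357135021838154 314.830806088348 200.9850489823481 [[-0.022, 0.993, -0.113, 0.462], [-1.0, -0.022, 0.005, -0.095], [0.003, 0.113, 0.994, 1.073], [0.0, 0.0, 0.0, 1.0]]
caddy [([222.0, 189.0], 0.72)] [([152.6, 180.4, 60.6, 73.3], 0.56)]
module [([216.0, 352.0], 0.82)] [([330.9, 179.7, 52.5, 72.2], 0.78)]
well [([198.0, 347.0], 0.62), ([220.0, 350.0], 0.45)] [([330.5, 181.8, 47.8, 68.1], 0.92)]
mill [([200.0, 227.0], 0.86), ([164.0, 178.0], 0.72), ([140.0, 240.0], 0.61), ([260.0, 262.0], 0.61)] [([144.3, 142.1, 39.2, 28.9], 0.97), ([203.3, 183.8, 27.9, 24.1], 0.91), ([245.1, 251.0, 22.2, 15.0], 0.83), ([221.7, 116.9, 23.2, 28.3], 0.76)]
mug [([186.0, 440.0], 0.88)] [([424.2, 168.6, 45.6, 35.3], 0.94)]
jar [([288.0, 218.0], 0.81)] [([191.3, 271.7, 41.4, 38.0], 0.62)]
soap [([202.0, 225.0], 0.65), ([151.0, 209.0], 0.6)] [([188.7, 133.5, 34.0, 30.9], 0.65)]
1.5
```

View pics/top0.png

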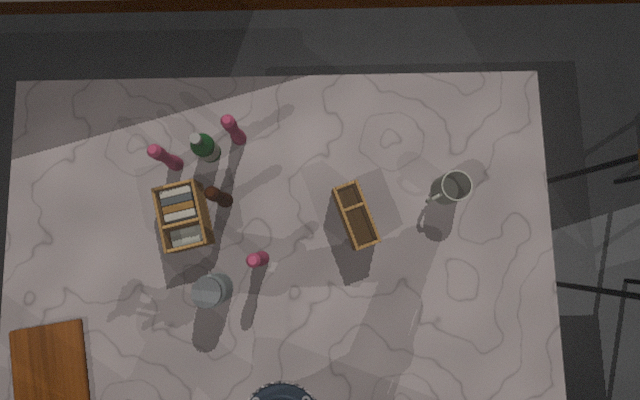

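View pics/scene0.png

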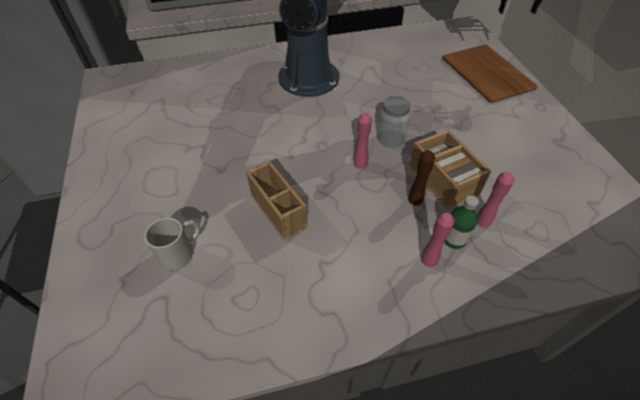

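Candidates for the mill in the top picture: dark brown at (218,196), pinks at (165,157), (233,130) and (257,259). The dark brown one at (218,196) stands beside the caddy and matches the description. In the scene picture it is at (422,178).

```bash
cat > h.py <<'E'
import numpy as np,cv2
from scipy.optimize import minimize
from rig import *
def proj(d,P,T=None):
    M=np.linalg.inv(d['cam_to_world'] if T is None else T); P=np.c_[P,np.ones(len(P))]@M.T
    f=200/np.tan(np.radians(d['vertical_fov']/2))
    return np.c_[d['cx']+f*P[:,0]/-P[:,2], d['cy']+f*-P[:,1]/-P[:,2]]
def ray(d,row,col,z,T=None):
    T=d['cam_to_world'] if T is None else T
    f=200/np.tan(np.radians(d['vertical_fov']/2))
    v=T[:3,:3]@np.array([(col-d['cx'])/f,-(row-d['cy'])/f,-1]); return T[:3,3]+v*(z-T[2,3])/v[2]
def box(p,lx,ly,h):
    c,s=np.cos(p[2]),np.sin(p[2]);return [np.array([[p[0]+c*x-s*y,p[1]+s*x+c*y,z] for x in(-lx/2,lx/2) for y in(-ly/2,ly/2) for z in(0,h)])]
MILL=[(0,.02),(.03,.02),(.075,.0145),(.122,.0165),(.122,.0175),(.158,.0175),(.17,.008)]
def rev(p,prof):
    a=np.linspace(0,2*np.pi,24,endpoint=False)
    r=[np.c_[p[0]+q*np.cos(a),p[1]+q*np.sin(a),np.full(24,z)] for z,q in prof]
    return [np.r_[r[i],r[i+1]] for i in range(len(r)-1)]
def sil(d,parts,T=None,k=4):
    m=np.zeros((400*k,640*k),np.uint8)
    for P in parts:
        u=(proj(d,P,T)+.5)*k; cv2.fillConvexPoly(m,cv2.convexHull((u*16).astype(np.int32)),1,shift=4)
    return m
def fit(views,model,p0,step):   # views: list of (d,mask,T)
    B=[cv2.resize(m.astype(np.uint8),None,fx=4,fy=4,interpolation=0) for _,m,_ in views]
    def cost(p):
        t=0
        for (d,_,T),b in zip(views,B):
            s=sil(d,model(p),T); t+=1-(s&b).sum()/max(1,(s|b).sum())
        return t/len(views)
    S=np.array([p0]+[np.add(p0,[step[j] if i==j else 0 for j in range(len(p0))]) for i in range(len(p0))])
    r=minimize(cost,p0,method='Nelder-Mead',options=dict(initial_simplex=S,xatol=2e-4,fatol=1e-4,maxiter=150));return r.x,r.fun
E
python3 - <<'E'
from h import *
D={c:capture(c) for c in('top','scene')}
cv2.imwrite('pics/crop0.png',cv2.resize(D['top']['img'][110:320,130:410,::-1],None,fx=2.8,fy=2.8,interpolation=2))
def best(c,t,near):
    for x in sorted(trace(c,t),key=lambda x:-x['p']):
        b=x['bbox']
        if abs(b[0]+b[2]/2-near[0])<22 and abs(b[1]+b[3]/2-near[1])<22:return x['pixels']
    print('miss',c,t)
def run(n,t,model,nt,ns,z,step):
    both=[(c,best(c,t,q)) for c,q in(('top',nt),('scene',ns))]
    p0=list(ray(D['top'],nt[1],nt[0],z)[:2])+([0]if len(step)==3 else [])
    if len(step)==3:p0[2]=.25
    if n=='caddy':p0[2]=-.1
    if n=='caddy':p0[2]=.1
    out=[]
    for sel in(both,both[:1],both[1:]):
        v=[(D[c],m,None) for c,m in sel if m is not None]
        if v:x,f=fit(v,model,p0,step);out.append((np.round(x,4).tolist(),round(f,3)))
    print(n,out)
run('caddy','caddy',lambda p:box(p,.17,.11,.09),(183,217),(450,170),.05,(.02,.02,.2))
run('module','module',lambda p:box(p,.17,.068,.09),(357,216),(277,200),.05,(.02,.02,.2))
mm=lambda p:rev(p,MILL)
for n,a,b in(('mill',(217,196),(421,179)),('pinkA',(164,157),(496,198)),('pinkB',(233,131),(437,240)),('pinkC',(256,258),(363,141))):
    run(n,'mill',mm,a,b,.085,(.02,.02))
for n,a,b,r,h in(('jar',(212,291),(394,121),.042,.125),('soap',(206,149),(461,222),.03,.13),('mug',(457,186),(168,245),.04,.095)):
    run(n,n,(lambda r,h:lambda p:rev(p,[(0,r),(h,r)]))(r,h),a,b,h/2,(.02,.02))
E
```

```text
caddy [([0.5456, 0.2461, 0.2234], np.float64(0.091)), ([0.5468, 0.2467, 0.2289], np.float64(0.042)), ([0.5435, 0.246, 0.2204], np.float64(0.129))]
module [([0.5387, -0.2037, 0.3297], np.float64(0.043)), ([0.5391, -0.2035, 0.3309], np.float64(0.033)), ([0.5369, -0.2043, 0.3412], np.float64(0.044))]
mill [([0.5925, 0.1449], np.float64(0.094)), ([0.5938, 0.1461], np.float64(0.071)), ([0.5883, 0.1472], np.float64(0.05))]
pinkA [([0.6961, 0.2836], np.float64(0.099)), ([0.6984, 0.2866], np.float64(0.059)), ([0.694, 0.2851], np.float64(0.065))]
pinkB [([0.7659, 0.1086], np.float64(0.095)), ([0.768, 0.1102], np.float64(0.069)), ([0.7635, 0.1101], np.float64(0.067))]
pinkC [([0.4326, 0.047], np.float64(0.109)), ([0.4325, 0.0487], np.float64(0.145)), ([0.4306, 0.0471], np.float64(0.056))]
jar [([0.3587, 0.1633], np.float64(0.115)), ([0.3593, 0.1623], np.float64(0.142)), ([0.3549, 0.1654], np.float64(0.084))]
miss scene soap
soap [([0.7246, 0.184], np.float64(0.154)), ([0.7246, 0.184], np.float64(0.154))]
mug [([0.6073, -0.4602], np.float64(0.09)), ([0.6073, -0.46], np.float64(0.062)), ([0.6072, -0.461], np.float64(0.114))]
```

View pics/crop0.png

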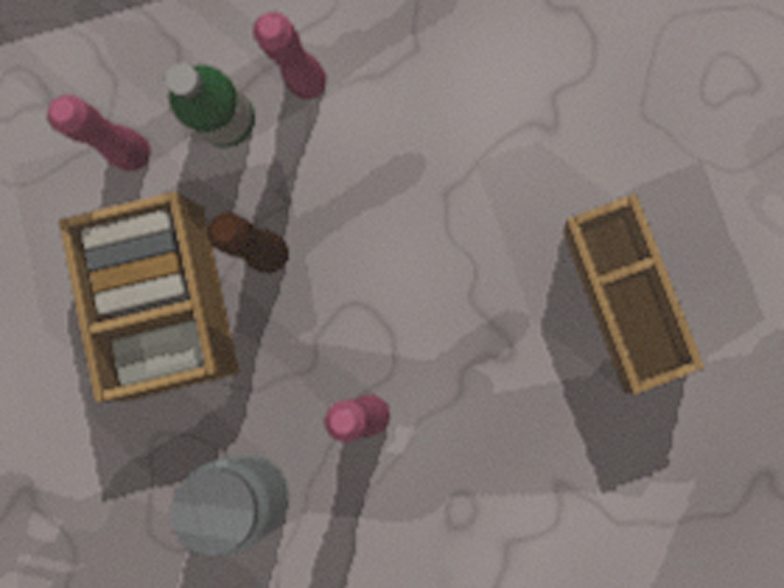

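The crop confirms the dark brown mill at crop (248,240), close to the caddy's right side. The pink ones are look-alikes. I'll move towards it and refine with the wrist camera.

```bash
R='{"tx":-4.3,"ty":-2.7}'; python3 -m jog '[{"tx":-4.1,"ty":-2.6},{"tx":-4.1,"ty":-2.6},{"tx":-4.1,"ty":-2.6},{"tx":-4.1,"ty":-2.6},{"tx":-4.1,"ty":-2.6},{"tx":-4.1,"ty":-2.6},{"tx":-4.1,"ty":-2.6},{"tx":-4.1,"ty":-2.6}]'
python3 -m jog '[{"tx":-4.1,"ty":-2.6},{"tx":-4.1,"ty":-2.6},{"tx":-4.1,"ty":-2.6},{"tx":-2.6,"ty":-1.6},{}]'
cat >> h.py <<'E'
def wristT(s,d):
    T=np.eye(4);T[:3,:3]=s['tcp_rot'];T[:3,3]=s['position'];return T@d['tool_from_camera']
def go(s,x,y,z):
    return np.round(np.array(s['tcp_rot']).T@(np.array([x,y,z])-s['position'])*100,2)
E
python3 - <<'E'
from h import *
s=read_state();d=capture('wrist');T=wristT(s,d)
print(s['time_s'],s['position'],np.round(s['tcp_rot'],3).tolist(),d.keys(),T.round(3).tolist())
cv2.imwrite('pics/w1.png',d['img'][:,:,::-1])
print(proj(d,np.array([[.591,.1465,0],[.591,.1465,.17]]),T))
for x in trace('wrist','mill'):
    b=x['bbox'];print(b,x['p'],fit([(d,x['pixels'],T)],lambda p:rev(p,MILL),[.591,.1465],(.01,.01)))
for x in trace('wrist','caddy'):
    print(x['bbox'],x['p'],fit([(d,x['pixels'],T)],lambda p:box(p,.17,.11,.09),[.546,.246,.226],(.01,.01,.05)))
print(landmark_of('wrist','mill'))
E
```

```text
2.5 [0.15263257 0.60606545 0.24156493] [[-0.97, 0.244, 0.0], [0.244, 0.97, 0.0], [0.0, 0.0, -1.0]] dict_keys(['img', 'vertical_fov', 'cx', 'cy', 'tool_from_camera']) [[0.243, -0.934, -0.262, 0.081], [0.97, 0.235, 0.065, 0.624], [0.001, -0.27, 0.963, 0.385], [0.0, 0.0, 0.0, 1.0]]
[[134.0833587  468.968604  ]
 [ 51.35243533 624.01309524]]
[]$[0]: bad value
$[0]: bad value
```

View pics/w1.png

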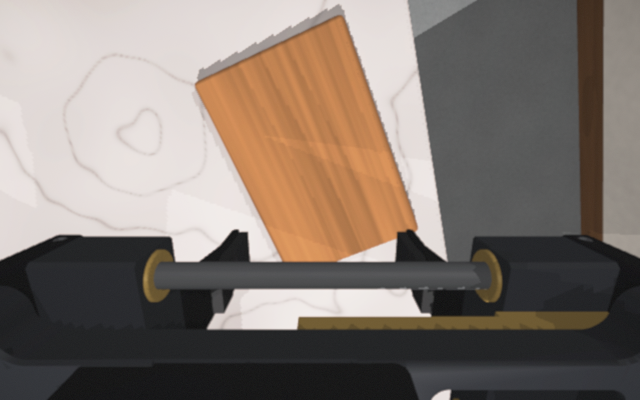

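The wrist picture shows only the cutting board at (305,140), because the moves were refused. The rows probably need every key.

```bash
python3 -m jog '[{"tx":-4.1,"ty":-2.6,"tz":0,"roll":0,"jaw":1}]'; python3 -m jog --help | head -20
```

```text
time_s: 2.8
position: [0.1838, 0.574, 0.2417]
tcp_rot: [[-0.971, 0.239, -0.0], [0.239, 0.971, 0.004], [0.001, 0.004, -1.0]]
force: [1.4, -0.4, 0.2]
opening: 0.999
grasp_force: 0.0invalid input: not JSON, or not a number
```

```bash
python3 -m jog '[{"tx":-4.1,"ty":-2.6,"tz":0,"roll":0,"jaw":1},{"tx":-4.1,"ty":-2.6,"tz":0,"roll":0,"jaw":1},{"tx":-4.1,"ty":-2.6,"tz":0,"roll":0,"jaw":1},{"tx":-4.1,"ty":-2.6,"tz":0,"roll":0,"jaw":1},{"tx":-4.1,"ty":-2.6,"tz":0,"roll":0,"jaw":1},{"tx":-4.1,"ty":-2.6,"tz":0,"roll":0,"jaw":1},{"tx":-4.1,"ty":-2.6,"tz":0,"roll":0,"jaw":1},{"tx":-4.1,"ty":-2.6,"tz":0,"roll":0,"jaw":1}]' >/dev/null
python3 -m jog '[{"tx":-4.1,"ty":-2.6,"tz":0,"roll":0,"jaw":1},{"tx":-4.1,"ty":-2.6,"tz":0,"roll":0,"jaw":1},{"tx":-2.1,"ty":-1.3,"tz":0,"roll":0,"jaw":1},{"tx":0,"ty":0,"tz":0,"roll":0,"jaw":1},{"tx":0,"ty":0,"tz":0,"roll":0,"jaw":1}]'
cat > w.py <<'E'
from h import *
import sys
s=read_state();d=capture('wrist');T=wristT(s,d)
print(s['time_s'],s['position'],np.round(s['tcp_rot'],3).tolist())
cv2.imwrite('pics/%s.png'%sys.argv[1],d['img'][:,:,::-1])
print(proj(d,np.array([[.591,.1465,0],[.591,.1465,.17]]),T).round())
for x in trace('wrist','mill'):
    b=x['bbox'];print(b,x['p'],fit([(d,x['pixels'],T)],lambda p:rev(p,MILL),[.591,.1465],(.01,.01)))
for x in trace('wrist','caddy'):
    print(x['bbox'],x['p'],fit([(d,x['pixels'],T)],lambda p:box(p,.17,.11,.09),[.546,.246,.226],(.01,.01,.05)))
print(landmark_of('wrist','mill'))
E
python3 w.py w2
```

```text
time_s: 4.1
position: [0.5371, 0.2005, 0.2413]
tcp_rot: [[-0.969, 0.246, -0.001], [0.246, 0.969, 0.0], [0.001, 0.0, -1.0]]
force: [0.0, -0.5, -0.1]
opening: 1.002
grasp_force: 0.0
4.1 [0.53711883 0.20047977 0.24132592] [[-0.969, 0.246, -0.001], [0.246, 0.969, 0.0], [0.001, 0.0, -1.0]]
[[294. 223.]
 [275. 293.]]
[64.2, 106.6, 134.0, 45.5] 0.84 (array([0.591 , 0.1465]), np.float64(1.0))
[260.6, 209.1, 46.7, 93.3] 0.81 (array([0.59139455, 0.14601366]), np.float64(0.3970673275505989))
[404.5, 292.5, 21.9, 25.5] 0.54 (array([0.591 , 0.1465]), np.float64(1.0))
[290.6, 324.4, 6.9, 6.4] 0.5 (array([0.591 , 0.1465]), np.float64(1.0))
[{'point': [222.3, 294.2], 'p': 0.91}, {'point': [335.5, 302.9], 'p': 0.47}]
```

View pics/w2.png

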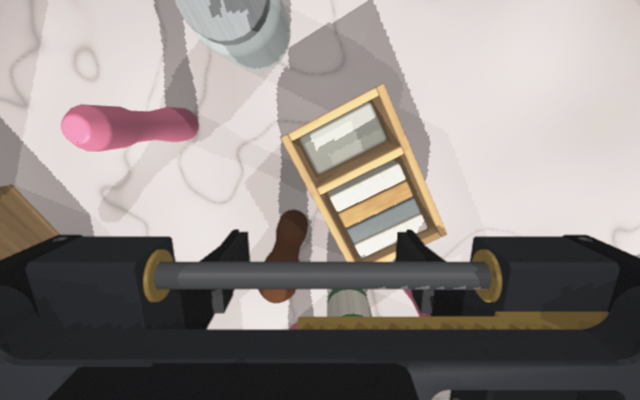

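The wrist picture shows the dark mill from (294,222) at its base to (278,295) at its top, agreeing with my estimate to about 1 px. The caddy rim corners are near (283,138), (381,87) and (445,235).

```bash
python3 - <<'E'
from h import *
s=read_state();d=capture('wrist');T=wristT(s,d)
print(proj(d,box([.546,.246,.226],.17,.11,.09)[0],T).round())
for c,r in((283,138),(381,86),(445,235)):print(ray(d,r,c,.09,T))
print(box([.546,.246,.226],.17,.11,.09)[0].round(3).tolist())
E
python3 -m jog '[{"tx":-3.3,"ty":-2.0,"tz":0,"roll":0,"jaw":1},{"tx":-3.3,"ty":-1.95,"tz":0,"roll":0,"jaw":1},{"tx":0,"ty":0,"tz":4,"roll":0,"jaw":1},{"tx":0,"ty":0,"tz":4,"roll":0,"jaw":1},{"tx":0,"ty":0,"tz":2.1,"roll":0,"jaw":1},{"tx":0,"ty":0,"tz":0,"roll":0,"jaw":0.2},{"tx":0,"ty":0,"tz":0,"roll":0,"jaw":0},{"tx":0,"ty":0,"tz":0,"roll":0,"jaw":0}]'
python3 -m jog '[{"tx":0,"ty":0,"tz":0,"roll":0,"jaw":0},{"tx":0,"ty":0,"tz":0,"roll":0,"jaw":0},{"tx":0,"ty":0,"tz":0,"roll":0,"jaw":0}]'
```

```text
[[289. 135.]
 [279. 140.]
 [368.  94.]
 [382.  86.]
 [347. 245.]
 [353. 279.]
 [420. 212.]
 [446. 237.]]
[0.47420013 0.17797989 0.09      ]
[0.45056639 0.27967389 0.09      ]
[0.61359956 0.31765755 0.09      ]
[[0.475, 0.173, 0.0], [0.475, 0.173, 0.09], [0.451, 0.281, 0.0], [0.451, 0.281, 0.09], [0.641, 0.211, 0.0], [0.641, 0.211, 0.09], [0.617, 0.319, 0.0], [0.617, 0.319, 0.09]]
time_s: 5.15
position: [0.5928, 0.147, 0.1424]
tcp_rot: [[-0.97, 0.243, 0.004], [0.243, 0.97, 0.0], [-0.003, 0.001, -1.0]]
force: [0.0, -0.2, -0.4]
opening: 0.809
grasp_force: 0.0
time_s: 5.45
position: [0.592, 0.1464, 0.1415]
tcp_rot: [[-0.97, 0.244, 0.002], [0.244, 0.97, 0.0], [-0.002, 0.0, -1.0]]
force: [1.4, 0.1, 0.7]
opening: 0.538
grasp_force: 0.0
```

```bash
python3 -m jog '[{"tx":0,"ty":0,"tz":0,"roll":0,"jaw":0},{"tx":0,"ty":0,"tz":0,"roll":0,"jaw":0},{"tx":0,"ty":0,"tz":0,"roll":0,"jaw":0},{"tx":0,"ty":0,"tz":-1,"roll":0,"jaw":0},{"tx":0,"ty":0,"tz":-3,"roll":0,"jaw":0},{"tx":0,"ty":0,"tz":-4,"roll":0,"jaw":0},{"tx":0,"ty":0,"tz":-4,"roll":0,"jaw":0},{"tx":0,"ty":0,"tz":0,"roll":0,"jaw":0}]'
```

```text
time_s: 6.25
position: [0.5954, 0.1467, 0.2673]
tcp_rot: [[-0.97, 0.244, 0.013], [0.244, 0.97, 0.001], [-0.013, 0.004, -1.0]]
force: [0.6, 0.2, -1.6]
opening: 0.393
grasp_force: 30.0
```

```bash
python3 -m jog '[{"tx":-0.9,"ty":-3.5,"tz":0,"roll":0,"jaw":0},{"tx":-1,"ty":-4.3,"tz":0,"roll":0,"jaw":0},{"tx":-1,"ty":-4.3,"tz":0,"roll":0,"jaw":0},{"tx":-1,"ty":-4.3,"tz":0,"roll":0,"jaw":0},{"tx":-1,"ty":-4.3,"tz":0,"roll":0,"jaw":0},{"tx":-1,"ty":-4.3,"tz":0,"roll":0,"jaw":0},{"tx":-1,"ty":-4.3,"tz":0,"roll":0,"jaw":0},{"tx":-0.75,"ty":-3.2,"tz":0,"roll":0,"jaw":0}]' >/dev/null
python3 -m jog '[{"tx":0,"ty":0,"tz":0,"roll":0,"jaw":0},{"tx":0,"ty":0,"tz":0,"roll":0,"jaw":0}]'
python3 - <<'E'
from h import *
s=read_state();d=capture('wrist');T=wristT(s,d)
print(s['position'],go(s,.5869,-.1871,.25))
cv2.imwrite('pics/w3.png',d['img'][:,:,::-1])
P=box([.5387,-.2037,.331],.17,.068,.09)[0]
print(proj(d,P,T).round().tolist())
for x in trace('wrist','module'):print(x['bbox'],x['p'],fit([(d,x['pixels'],T)],lambda p:box(p,.17,.068,.09),[.5387,-.2037,.331],(.01,.01,.05)))
for t in('well','module','mill'):
  print(t,[(x['point'],x['p']) for x in landmark_of('wrist',t)])
E
```

```text
time_s: 7.25
position: [0.5855, -0.1879, 0.2594]
tcp_rot: [[-0.969, 0.246, -0.002], [0.246, 0.969, 0.002], [0.003, 0.001, -1.0]]
force: [0.2, 0.5, -1.7]
opening: 0.391
grasp_force: 30.0
[ 0.58551951 -0.18785169  0.25937198] [-0.12  0.11  0.94]
[[243.0, 101.0], [220.0, 96.0], [286.0, 70.0], [275.0, 56.0], [316.0, 207.0], [314.0, 230.0], [357.0, 181.0], [366.0, 198.0]]
[219.8, 57.3, 146.7, 153.5] 0.75 (array([ 0.53776045, -0.20408768,  0.34036558]), np.float64(0.17654417689919244))
well [([174.7, 319.0], 0.68)]
module [([141.6, 298.9], 0.97)]
mill [([189.8, 322.9], 0.73), ([244.3, 545.6], 0.58)]
```

View pics/w3.png

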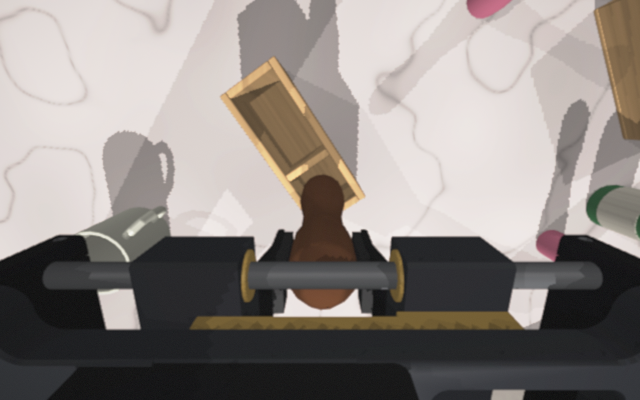

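The module's rim corners at (221,96), (275,58) and (365,197) match the prediction within 2 px. The mill hangs over the well.

```bash
python3 - <<'E'
from h import *
s=read_state();d=capture('wrist');T=wristT(s,d)
x,y,z=s['position'];print(proj(d,np.array([[x,y,z-.1415],[.5869,-.1871,.006]]),T))
print(ray(d,189.8,322.9,z-.1415,T),ray(d,174.7,319,.006,T))
E
python3 -m jog '[{"tx":-0.1,"ty":0.1,"tz":0,"roll":0,"jaw":0},{"tx":0,"ty":0,"tz":2,"roll":0,"jaw":0},{"tx":0,"ty":0,"tz":0,"roll":0,"jaw":0}]'
```

```text
[[322.16208908 194.53613391]
 [321.35735901 174.26035954]]
[ 0.58185136 -0.18411279  0.11891378] [ 0.58671245 -0.19035419  0.006     ]
time_s: 7.85
position: [0.5863, -0.1854, 0.2385]
tcp_rot: [[-0.97, 0.244, -0.005], [0.244, 0.97, 0.002], [0.005, 0.001, -1.0]]
force: [-1.2, 0.0, -1.7]
opening: 0.392
grasp_force: 30.0
```

```bash
python3 -m jog '[{"tx":0,"ty":-0.15,"tz":1,"roll":0,"jaw":0},{"tx":0,"ty":0,"tz":1.5,"roll":0,"jaw":0},{"tx":0,"ty":0,"tz":2,"roll":0,"jaw":0},{"tx":0,"ty":0,"tz":0,"roll":0,"jaw":0}]'; python3 -m jog '[{"tx":0,"ty":0,"tz":2,"roll":0,"jaw":0},{"tx":0,"ty":0,"tz":1.5,"roll":0,"jaw":0},{"tx":0,"ty":0,"tz":0.8,"roll":0,"jaw":0},{"tx":0,"ty":0,"tz":0,"roll":0,"jaw":0}]'
```

```text
time_s: 8.25
position: [0.5856, -0.1874, 0.1931]
tcp_rot: [[-0.97, 0.244, -0.005], [0.244, 0.97, 0.003], [0.006, 0.001, -1.0]]
force: [-1.0, 0.8, -1.8]
opening: 0.393
grasp_force: 30.0
time_s: 8.65
position: [0.587, -0.1881, 0.1521]
tcp_rot: [[-0.97, 0.244, -0.001], [0.244, 0.97, 0.001], [0.001, 0.0, -1.0]]
force: [-0.3, -0.8, -1.5]
opening: 0.394
grasp_force: 30.0
```

```bash
python3 -m jog '[{"tx":0,"ty":0,"tz":0.4,"roll":0,"jaw":0},{"tx":0,"ty":0,"tz":0,"roll":0,"jaw":0}]'; python3 -m jog '[{"tx":0,"ty":0,"tz":0,"roll":0,"jaw":1},{"tx":0,"ty":0,"tz":0,"roll":0,"jaw":1},{"tx":0,"ty":0,"tz":0,"roll":0,"jaw":1},{"tx":0,"ty":0,"tz":0,"roll":0,"jaw":1},{"tx":0,"ty":0,"tz":-3,"roll":0,"jaw":1},{"tx":0,"ty":0,"tz":-4,"roll":0,"jaw":0.5},{"tx":0,"ty":0,"tz":-2,"roll":0,"jaw":0.46},{"tx":0,"ty":0,"tz":0,"roll":0,"jaw":0.46}]'
python3 - <<'E'
from h import *
s=read_state();d=capture('wrist');D=capture('top')
m=np.hstack([cv2.resize(D['img'][140:290,280:440],None,fx=2.6,fy=2.6),d['img'][5:395,120:480]])
cv2.imwrite('pics/c4.png',m[:,:,::-1])
print(go(s,.5201,-.2419,.07),s['position'])
E
```

```text
time_s: 8.85
position: [0.5876, -0.1884, 0.1491]
tcp_rot: [[-0.97, 0.244, 0.001], [0.244, 0.97, -0.001], [-0.001, -0.0, -1.0]]
force: [-0.6, 0.4, -1.5]
opening: 0.395
grasp_force: 30.0
time_s: 9.65
position: [0.5894, -0.1892, 0.2426]
tcp_rot: [[-0.97, 0.244, 0.008], [0.244, 0.97, -0.004], [-0.008, -0.002, -1.0]]
force: [0.9, 0.1, -0.4]
opening: 0.655
grasp_force: 0.0
[ 5.58 -6.76 17.23] [ 0.58943703 -0.18924135  0.24260228]
```

View pics/c4.png

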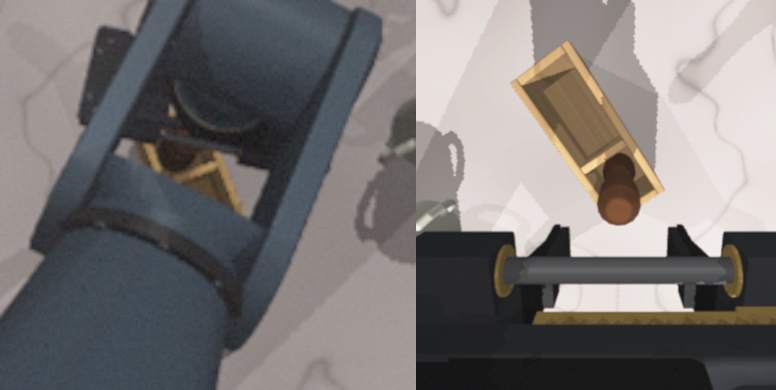

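The mill stands upright in the well at right-half (620,190). Next I'll move over the compartment's -y wall and turn to the module's heading.

```bash
python3 -m jog '[{"tx":2.8,"ty":-3.4,"tz":0,"roll":0,"jaw":0.46},{"tx":2.8,"ty":-3.4,"tz":0,"roll":0,"jaw":0.46},{"tx":0,"ty":0,"tz":0,"roll":-0.145,"jaw":0.46},{"tx":0,"ty":0,"tz":0,"roll":-0.144,"jaw":0.46},{"tx":0,"ty":0,"tz":0,"roll":-0.144,"jaw":0.46},{"tx":0,"ty":0,"tz":0,"roll":-0.144,"jaw":0.46},{"tx":0,"ty":0,"tz":0,"roll":0,"jaw":0.46},{"tx":0,"ty":0,"tz":0,"roll":0,"jaw":0.46}]'
python3 - <<'E'
from h import *
s=read_state();d=capture('wrist');T=wristT(s,d);D=capture('scene')
cv2.imwrite('pics/w5.png',d['img'][:,:,::-1])
print(go(s,.5201,-.2419,.07),s['position'],np.arctan2(-s['tcp_rot'][0][1],s['tcp_rot'][1][1]))
print(proj(d,box([.5387,-.2037,.331],.17,.068,.09)[0],T).round().tolist())
t=trace('scene','module')
for x in t[:2]:print(x['bbox'],x['p'],fit([(D,x['pixels'],None)],lambda p:box(p,.17,.068,.09),[.5387,-.2037,.331],(.01,.01,.05)))
E
```

```text
time_s: 10.55
position: [0.5157, -0.24, 0.2372]
tcp_rot: [[-0.947, -0.321, -0.002], [-0.321, 0.947, 0.002], [0.002, 0.002, -1.0]]
force: [-0.2, 0.1, 0.2]
opening: 0.456
grasp_force: 0.0
[-0.39 -0.37 16.72] [ 0.51566708 -0.23997585  0.23716801] 0.32712668833259584
[[316.0, 136.0], [314.0, 142.0], [370.0, 136.0], [385.0, 141.0], [317.0, 259.0], [316.0, 296.0], [365.0, 259.0], [377.0, 296.0]]
[248.4, 164.4, 59.0, 75.5] 0.62 (array([ 0.53665712, -0.20536121,  0.32704089]), np.float64(0.21546370646709578))
```

View pics/w5.png

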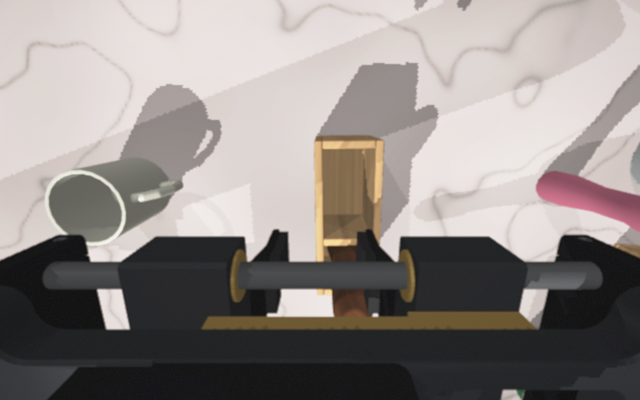

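The near rim corners at (315,140) and (384,140) match. The left wall at column 319 lies between the fingers, and the mill is clear beyond the divider. Descending.

```bash
python3 -m jog '[{"tx":-0.3,"ty":-0.25,"tz":4,"roll":0,"jaw":0.46},{"tx":0,"ty":0,"tz":4,"roll":0,"jaw":0.46},{"tx":0,"ty":0,"tz":3,"roll":0,"jaw":0.46},{"tx":0,"ty":0,"tz":2,"roll":0,"jaw":0.46},{"tx":0,"ty":0,"tz":2,"roll":0,"jaw":0.46},{"tx":0,"ty":0,"tz":2,"roll":0,"jaw":0.46},{"tx":0,"ty":0,"tz":0,"roll":0,"jaw":0.46},{"tx":0,"ty":0,"tz":0,"roll":0,"jaw":0}]'; python3 -m jog '[{"tx":0,"ty":0,"tz":0,"roll":0,"jaw":0},{"tx":0,"ty":0,"tz":0,"roll":0,"jaw":0},{"tx":0,"ty":0,"tz":0,"roll":0,"jaw":0},{"tx":0,"ty":0,"tz":0,"roll":0,"jaw":0},{"tx":0,"ty":0,"tz":0,"roll":0,"jaw":0},{"tx":0,"ty":0,"tz":0,"roll":0,"jaw":0}]'
```

```text
time_s: 11.5
position: [0.52, -0.2418, 0.0685]
tcp_rot: [[-0.946, -0.324, -0.001], [-0.324, 0.946, 0.0], [0.0, 0.001, -1.0]]
force: [-0.5, -0.1, 0.7]
opening: 0.422
grasp_force: 0.0
time_s: 12.1
position: [0.5203, -0.242, 0.0692]
tcp_rot: [[-0.946, -0.325, 0.001], [-0.325, 0.946, -0.001], [-0.0, -0.001, -1.0]]
force: [-0.2, -0.1, 4.6]
opening: 0.089
grasp_force: 30.0
```

```bash
python3 -m jog '[{"tx":0,"ty":0,"tz":-0.2,"roll":0,"jaw":0},{"tx":0,"ty":0,"tz":0,"roll":0,"jaw":0}]';python3 -m jog '[{"tx":0,"ty":0,"tz":-0.2,"roll":0,"jaw":0},{"tx":0,"ty":0,"tz":0,"roll":0,"jaw":0}]'
```

```text
time_s: 12.3
position: [0.519, -0.2413, 0.0696]
tcp_rot: [[-0.946, -0.324, -0.002], [-0.324, 0.946, 0.001], [0.002, 0.002, -1.0]]
force: [-0.8, -0.1, -4.3]
opening: 0.089
grasp_force: 30.0
time_s: 12.5
position: [0.5194, -0.2415, 0.0718]
tcp_rot: [[-0.946, -0.324, -0.002], [-0.324, 0.946, 0.001], [0.001, 0.001, -1.0]]
force: [-0.3, 0.4, -8.6]
opening: 0.093
grasp_force: 30.0
```

```bash
python3 -m jog '[{"tx":0,"ty":0,"tz":0.1,"roll":0.035,"jaw":0},{"tx":0,"ty":0,"tz":0,"roll":0.035,"jaw":0},{"tx":-0.6,"ty":0.6,"tz":0,"roll":0.034,"jaw":0},{"tx":-1.4,"ty":1.2,"tz":0,"roll":0,"jaw":0},{"tx":-2,"ty":1.6,"tz":0,"roll":0,"jaw":0},{"tx":-2,"ty":2,"tz":0,"roll":0,"jaw":0},{"tx":-2,"ty":2,"tz":0,"roll":0,"jaw":0},{"tx":-1,"ty":2,"tz":0,"roll":0,"jaw":0}]'
python3 -m jog '[{"tx":-0.5,"ty":2,"tz":0,"roll":0,"jaw":0},{"tx":0,"ty":2,"tz":0,"roll":0,"jaw":0},{"tx":0,"ty":2,"tz":0,"roll":0,"jaw":0},{"tx":0,"ty":2,"tz":0,"roll":0,"jaw":0},{"tx":0,"ty":2,"tz":0,"roll":0,"jaw":0},{"tx":0,"ty":2,"tz":0,"roll":0,"jaw":0},{"tx":0,"ty":1,"tz":0,"roll":0,"jaw":0},{"tx":0,"ty":0,"tz":0,"roll":0,"jaw":0}]'
cat > m.py <<'E'
from h import *
import sys
s=read_state();print(s['position'],np.arctan2(-s['tcp_rot'][0][1],s['tcp_rot'][1][1]),s['time_s'])
d=capture('wrist');T=wristT(s,d);cv2.imwrite('pics/%s.png'%sys.argv[1],d['img'][:,:,::-1])
p=s['position'];y=.227;g=[p[0]+np.cos(y)*.03-np.sin(y)*.03,p[1]+np.sin(y)*.03+np.cos(y)*.03,y]
print('pred',g,go(s,.5435,.1234,.07),proj(d,box(g,.17,.068,.09)[0],T).round().tolist())
print('caddy',proj(d,box([.546,.246,.227],.17,.11,.09)[0],T).round().tolist())
for x in trace('wrist','module')[:1]:print(x['bbox'],x['p'])
print([(x['point'],x['p']) for x in landmark_of('wrist','well')+landmark_of('wrist','mill')])
E
python3 m.py w6
```

```text
time_s: 13.3
position: [0.5878, -0.1289, 0.071]
tcp_rot: [[-0.974, -0.224, 0.001], [-0.224, 0.974, -0.0], [-0.001, -0.0, -1.0]]
force: [1.1, -0.4, -8.1]
opening: 0.087
grasp_force: 30.0
time_s: 14.1
position: [0.5606, -0.0005, 0.0713]
tcp_rot: [[-0.974, -0.226, -0.002], [-0.226, 0.974, 0.001], [0.002, 0.001, -1.0]]
force: [0.1, -0.1, -8.3]
opening: 0.095
grasp_force: 30.0
[ 5.60553385e-01 -5.42406774e-04  7.13372649e-02] 0.22822785899676828 14.1
pred [np.float64(0.5830320983058247), np.float64(0.0354396366625481), 0.227] [-1.14 12.46  0.14] [[317.0, 145.0], [313.0, 164.0], [412.0, 145.0], [474.0, 164.0], [317.0, 343.0], [315.0, 458.0], [396.0, 343.0], [433.0, 458.0]]
caddy [[582.0, 161.0], [758.0, 190.0], [733.0, 161.0], [1010.0, 191.0], [536.0, 354.0], [643.0, 472.0], [661.0, 354.0], [830.0, 472.0]]
[313.5, 143.3, 165.8, 172.8] 0.73
[([47.1, 440.5], 0.73)]
```

View pics/w6.png

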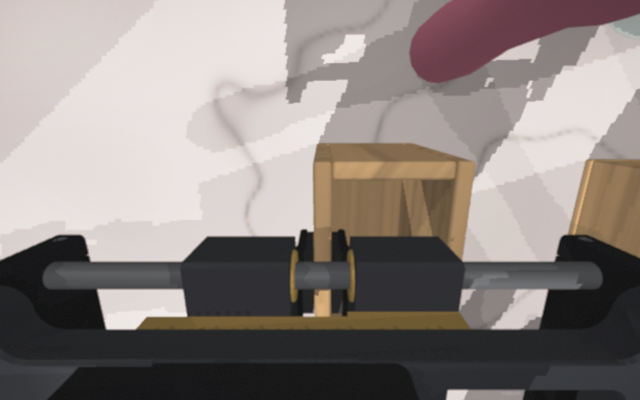

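The module hangs level and parallel in the grip, its near rim edge running (316,160)–(472,160). The caddy's near bottom corner at (588,160) fits the along-axis estimate, with its side a few mm further off than computed. I'll finish on contact force.

```bash
python3 -m jog '[{"tx":-0.5,"ty":1,"tz":0,"roll":0,"jaw":0},{"tx":-0.6,"ty":2,"tz":0,"roll":0,"jaw":0},{"tx":0,"ty":2,"tz":0,"roll":0,"jaw":0},{"tx":0,"ty":2,"tz":0,"roll":0,"jaw":0},{"tx":0,"ty":2,"tz":0,"roll":0,"jaw":0},{"tx":0,"ty":1.5,"tz":0,"roll":0,"jaw":0},{"tx":0,"ty":0.8,"tz":0,"roll":0,"jaw":0},{"tx":0,"ty":0,"tz":0.15,"roll":0,"jaw":0}]'
python3 -m jog '[{"tx":0,"ty":0,"tz":0,"roll":0,"jaw":0},{"tx":0,"ty":0.3,"tz":0,"roll":0,"jaw":0},{"tx":0,"ty":0.3,"tz":0,"roll":0,"jaw":0},{"tx":0,"ty":0,"tz":0,"roll":0,"jaw":0}]'
python3 m.py w7
```

```text
time_s: 15.1
position: [0.5474, 0.1114, 0.0701]
tcp_rot: [[-0.974, -0.226, 0.0], [-0.226, 0.974, 0.0], [-0.0, 0.0, -1.0]]
force: [-0.1, -0.1, -7.4]
opening: 0.092
grasp_force: 30.0
time_s: 15.5
position: [0.546, 0.1162, 0.07]
tcp_rot: [[-0.975, -0.224, -0.0], [-0.224, 0.975, 0.0], [0.0, 0.0, -1.0]]
force: [-0.9, -0.7, -7.7]
opening: 0.09
grasp_force: 30.0
[0.54604265 0.11624113 0.07000064] 0.22577401069139727 15.5
pred [np.float64(0.5685213644925505), np.float64(0.15222317379253691), 0.227] [0.09 0.75 0.  ] [[317.0, 145.0], [313.0, 164.0], [412.0, 145.0], [476.0, 164.0], [318.0, 344.0], [316.0, 460.0], [396.0, 344.0], [434.0, 460.0]]
caddy [[423.0, 144.0], [494.0, 162.0], [578.0, 143.0], [758.0, 162.0], [405.0, 343.0], [448.0, 459.0], [532.0, 343.0], [640.0, 459.0]]
[311.8, 143.9, 162.9, 171.8] 0.81
[([30.5, 260.3], 0.86)]
```

View pics/w7.png

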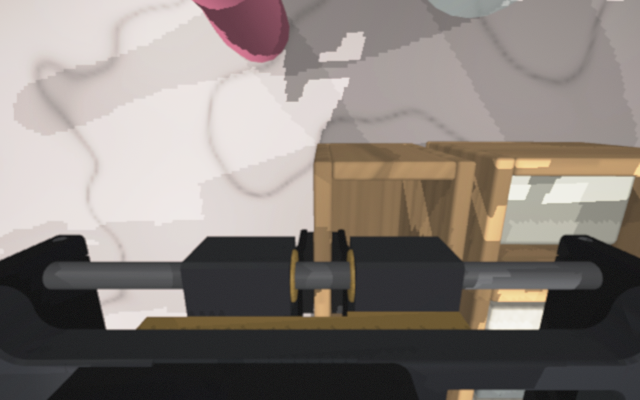

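About 9 mm of gap remains at the rim (columns 473–495), and the caddy's near edge is about 1.5 mm nearer the robot than the module's. I'll lower slightly and close in by force.

```bash
python3 -m jog '[{"tx":0.15,"ty":0.3,"tz":0.1,"roll":0,"jaw":0},{"tx":0,"ty":0.3,"tz":0,"roll":0,"jaw":0},{"tx":0,"ty":0,"tz":0,"roll":0,"jaw":0}]'
python3 -m jog '[{"tx":0,"ty":0.3,"tz":0,"roll":0,"jaw":0},{"tx":0,"ty":0,"tz":0,"roll":0,"jaw":0}]'
python3 -m jog '[{"tx":0,"ty":0.2,"tz":0,"roll":0,"jaw":0},{"tx":0,"ty":0,"tz":0,"roll":0,"jaw":0}]'
```

```text
time_s: 16.0
position: [0.5437, 0.1223, 0.0694]
tcp_rot: [[-0.975, -0.224, 0.001], [-0.224, 0.975, 0.0], [-0.001, 0.0, -1.0]]
force: [-0.2, -0.8, -5.2]
opening: 0.091
grasp_force: 30.0
time_s: 16.2
position: [0.5432, 0.1242, 0.0694]
tcp_rot: [[-0.974, -0.224, 0.001], [-0.224, 0.974, -0.001], [-0.001, -0.001, -1.0]]
force: [1.0, -4.6, -5.0]
opening: 0.087
grasp_force: 30.0
time_s: 16.4
position: [0.5432, 0.1243, 0.0694]
tcp_rot: [[-0.974, -0.225, 0.002], [-0.225, 0.974, -0.004], [-0.001, -0.004, -1.0]]
force: [2.5, -12.2, -4.4]
opening: 0.089
grasp_force: 30.1
```

Contact is solid at 12 N. I'll set it down, release, and then press from outside if needed.

```bash
python3 -m jog '[{"tx":0,"ty":0,"tz":0.15,"roll":0,"jaw":0},{"tx":0,"ty":0,"tz":0.1,"roll":0,"jaw":0},{"tx":0,"ty":0,"tz":0,"roll":0,"jaw":0}]'
python3 -m jog '[{"tx":0,"ty":0,"tz":0,"roll":0,"jaw":0.4},{"tx":0,"ty":0,"tz":0,"roll":0,"jaw":0.4},{"tx":0,"ty":0,"tz":0,"roll":0,"jaw":0.4},{"tx":0,"ty":0,"tz":-2,"roll":0,"jaw":0.4},{"tx":0,"ty":0,"tz":-4,"roll":0,"jaw":0.4},{"tx":0,"ty":0,"tz":-5,"roll":0,"jaw":0.4},{"tx":0,"ty":0,"tz":-5,"roll":0,"jaw":0.4},{"tx":0,"ty":0,"tz":-1,"roll":0,"jaw":0.4}]'
python3 -m jog '[{"tx":4,"ty":-2,"tz":0,"roll":0,"jaw":0.4},{"tx":0,"ty":0,"tz":0,"roll":0,"jaw":0.4},{"tx":0,"ty":0,"tz":0,"roll":0,"jaw":0.4}]'
python3 - <<'E'
from h import *
s=read_state();d=capture('wrist');T=wristT(s,d);cv2.imwrite('pics/w8.png',d['img'][:,:,::-1])
print(s['position'],s['time_s'])
print(proj(d,box([.546,.246,.226],.17,.11,.09)[0],T).round().tolist())
g=[.566,.1594,.226];print(proj(d,box(g,.17,.068,.09)[0],T).round().tolist())
w=[.566+.051*.9746,.1594+.051*.2241,.006];print(proj(d,np.array([w]),T))
for t in('well','module','mill','caddy'):print(t,[(x['point'],x['p']) for x in landmark_of('wrist',t)])
E
```

```text
time_s: 16.7
position: [0.5433, 0.1243, 0.0692]
tcp_rot: [[-0.974, -0.225, 0.002], [-0.225, 0.974, -0.003], [-0.002, -0.004, -1.0]]
force: [-3.5, -11.7, 11.8]
opening: 0.089
grasp_force: 30.0
time_s: 17.5
position: [0.5458, 0.1277, 0.2428]
tcp_rot: [[-0.974, -0.225, 0.013], [-0.225, 0.974, 0.001], [-0.013, -0.002, -1.0]]
force: [1.3, -0.5, -0.7]
opening: 0.401
grasp_force: 0.0
time_s: 17.8
position: [0.5067, 0.0984, 0.2362]
tcp_rot: [[-0.975, -0.224, -0.001], [-0.224, 0.975, 0.001], [0.001, 0.001, -1.0]]
force: [0.9, 0.5, 0.4]
opening: 0.4
grasp_force: 0.0
[0.50673703 0.09841186 0.23616643] 17.8
[[384.0, 166.0], [403.0, 180.0], [470.0, 166.0], [513.0, 180.0], [378.0, 283.0], [392.0, 325.0], [454.0, 283.0], [487.0, 325.0]]
[[331.0, 166.0], [334.0, 180.0], [384.0, 166.0], [403.0, 180.0], [330.0, 283.0], [333.0, 325.0], [378.0, 283.0], [392.0, 325.0]]
[[355.1911385 263.844824 ]]
well []
module [([226.5, 353.6], 0.85)]
mill [([106.2, 299.4], 0.55)]
caddy [([226.0, 420.2], 0.74)]
```

View pics/w8.png

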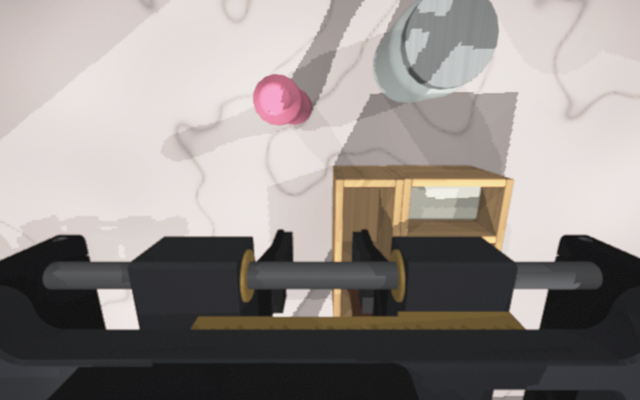

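The module appears docked, with its near rim edge level with the caddy's at row 180 and the seam at column 403. I've used up the picture budget, so I'll check by numbers. First a gentle press from outside with closed fingers.

```bash
python3 -m jog '[{"tx":-2.6,"ty":-1,"tz":0,"roll":0,"jaw":0},{"tx":-2.5,"ty":-1,"tz":0,"roll":0,"jaw":0},{"tx":0,"ty":0,"tz":0,"roll":0,"jaw":0},{"tx":0,"ty":0,"tz":0,"roll":0,"jaw":0},{"tx":0,"ty":0,"tz":4,"roll":0,"jaw":0},{"tx":0,"ty":0,"tz":5,"roll":0,"jaw":0},{"tx":0,"ty":0,"tz":5,"roll":0,"jaw":0},{"tx":0,"ty":0,"tz":4.1,"roll":0,"jaw":0}]'
python3 -m jog '[{"tx":0,"ty":0.5,"tz":0,"roll":0,"jaw":0},{"tx":0,"ty":0.5,"tz":0,"roll":0,"jaw":0},{"tx":0,"ty":0.3,"tz":0,"roll":0,"jaw":0},{"tx":0,"ty":0,"tz":0,"roll":0,"jaw":0}]'
```

```text
time_s: 18.85
position: [0.5598, 0.0907, 0.0534]
tcp_rot: [[-0.974, -0.225, -0.003], [-0.225, 0.974, 0.0], [0.003, 0.001, -1.0]]
force: [0.9, -0.4, 0.2]
opening: 0.008
grasp_force: 0.0
time_s: 19.25
position: [0.5605, 0.1037, 0.0584]
tcp_rot: [[-0.974, -0.225, 0.005], [-0.225, 0.974, 0.0], [-0.005, -0.001, -1.0]]
force: [-0.4, -0.0, 0.5]
opening: 0.008
grasp_force: 0.0
```

```bash
python3 -m jog '[{"tx":0,"ty":0.3,"tz":0,"roll":0,"jaw":0},{"tx":0,"ty":0,"tz":0,"roll":0,"jaw":0}]'
python3 -m jog '[{"tx":0,"ty":0.3,"tz":0,"roll":0,"jaw":0},{"tx":0,"ty":0,"tz":0,"roll":0,"jaw":0}]'
python3 -m jog '[{"tx":0,"ty":0.2,"tz":0,"roll":0,"jaw":0},{"tx":0,"ty":0,"tz":0,"roll":0,"jaw":0}]'
```

```text
time_s: 19.45
position: [0.559, 0.1062, 0.0571]
tcp_rot: [[-0.974, -0.225, 0.003], [-0.225, 0.974, 0.0], [-0.003, -0.001, -1.0]]
force: [-0.9, 0.6, -0.1]
opening: 0.005
grasp_force: 0.0
time_s: 19.65
position: [0.5587, 0.1073, 0.0566]
tcp_rot: [[-0.974, -0.225, 0.002], [-0.225, 0.974, -0.002], [-0.002, -0.003, -1.0]]
force: [0.3, -6.5, 5.1]
opening: 0.003
grasp_force: 3.3
time_s: 19.85
position: [0.5587, 0.1074, 0.0567]
tcp_rot: [[-0.974, -0.226, 0.003], [-0.226, 0.974, -0.005], [-0.002, -0.005, -1.0]]
force: [-0.3, -13.8, 4.3]
opening: 0.003
grasp_force: 6.6
```

It stops firmly at 14 N without moving, well above the roughly 4 N of sliding friction, so the module is seated. Back off, rise and verify numerically.

```bash
python3 -m jog '[{"tx":0,"ty":-1,"tz":0,"roll":0,"jaw":0},{"tx":0,"ty":-3,"tz":0,"roll":0,"jaw":0},{"tx":0,"ty":-4,"tz":-4,"roll":0,"jaw":0},{"tx":0,"ty":-4,"tz":-3,"roll":0,"jaw":0},{"tx":0,"ty":-4,"tz":-3,"roll":0,"jaw":0},{"tx":0,"ty":-4,"tz":-3,"roll":0,"jaw":0},{"tx":0,"ty":-4.9,"tz":0,"roll":0,"jaw":0},{"tx":0,"ty":-4.9,"tz":0,"roll":0,"jaw":0}]' | head -2
python3 -m jog '[{"tx":0,"ty":-4.9,"tz":0,"roll":0,"jaw":0},{"tx":0,"ty":-4.9,"tz":0,"roll":0,"jaw":0},{"tx":0,"ty":0,"tz":0,"roll":0,"jaw":0}]'
python3 - <<'E'
from h import *
D={c:capture(c) for c in('top','scene')}
for n,model,p0 in(('caddy',lambda p:box(p,.17,.11,.09),[.546,.246,.226]),('module',lambda p:box(p,.17,.068,.09),[.566,.1594,.226]),('mill',lambda p:[q+[0,0,.006] for q in rev(p,MILL)],[.6157,.1708])):
    for c in D:
        o=np.array(p0[:2]+[.05]);ctr=proj(D[c],o[None])[0]
        for x in trace(c,n):
            b=x['bbox']
            if np.hypot(b[0]+b[2]/2-ctr[0],b[1]+b[3]/2-ctr[1])<25:
                r,f=fit([(D[c],x['pixels'],None)],model,p0,(.01,.01,.05)[:len(p0)]);print(n,c,r.round(4),round(f,3),round(x['p'],2))
# rim points along seam ends, wood profile across the seam in the top picture
d=D['top'];g=cv2.cvtColor(d['img'],cv2.COLOR_RGB2GRAY).astype(np.float32)
c,s=np.cos(.226),np.sin(.226)
for lx in(-.082,-.05,-.03,0,.021,.05,.082):
    ly=np.arange(-.1,-.04,.002);P=np.c_[.546+c*lx-s*ly,.246+s*lx+c*ly,np.full(len(ly),.09)]
    u=proj(d,P).astype(np.float32);print(lx,cv2.remap(g,u[:,:1],u[:,1:],1).ravel().astype(int).tolist())
print(read_state()['time_s'])
E
```

```text
time_s: 20.65
position: [0.6238, -0.177, 0.1827]
time_s: 20.95
position: [0.646, -0.2785, 0.181]
tcp_rot: [[-0.976, -0.218, 0.004], [-0.218, 0.976, -0.005], [-0.003, -0.005, -1.0]]
force: [0.3, 1.0, -0.3]
opening: 0.002
grasp_force: 0.0
caddy top [0.5553 0.251  0.1859] 0.448 0.67
caddy scene [0.5398 0.2549 0.2318] 0.419 0.85
module top [0.5744 0.1615 0.2131] 0.665 0.81
module scene [0.5635 0.1586 0.2007] 0.114 0.73
mill top [0.6185 0.1727] 0.212 0.81
mill scene [0.6108 0.172 ] 0.364 0.86
-0.082 [91, 91, 93, 96, 99, 99, 98, 101, 102, 100, 101, 101, 103, 105, 106, 105, 103, 103, 103, 101, 102, 102, 102, 100, 100, 101, 102, 102, 101, 99]
-0.05 [83, 81, 83, 85, 85, 85, 85, 85, 85, 91, 89, 90, 92, 90, 90, 92, 94, 93, 95, 95, 96, 95, 94, 97, 99, 98, 98, 101, 102, 102]
-0.03 [78, 79, 82, 82, 83, 83, 83, 82, 85, 81, 80, 82, 81, 83, 85, 86, 86, 86, 86, 86, 87, 89, 89, 89, 90, 90, 90, 90, 91, 90]
0 [76, 76, 77, 76, 74, 75, 76, 78, 77, 76, 73, 74, 75, 76, 75, 77, 75, 75, 77, 77, 82, 86, 89, 94, 101, 103, 95, 82, 102, 147]
0.021 [161, 155, 148, 139, 126, 108, 106, 106, 108, 108, 112, 110, 108, 106, 105, 108, 109, 109, 108, 102, 103, 109, 116, 138, 149, 146, 127, 69, 84, 114]
0.05 [50, 50, 57, 55, 50, 49, 52, 52, 51, 49, 50, 53, 51, 51, 54, 55, 63, 71, 94, 128, 150, 142, 134, 132, 149, 141, 117, 90, 81, 100]
0.082 [156, 144, 138, 140, 146, 146, 135, 114, 93, 79, 70, 69, 69, 69, 73, 74, 73, 72, 70, 87, 112, 127, 138, 140, 142, 141, 141, 142, 152, 158]
21.35
```

The arm is still hiding part of the view from above, so I'll move it further aside and measure again.

```bash
python3 -m jog '[{"tx":4.5,"ty":-1.5,"tz":-1,"roll":0,"jaw":0},{"tx":4.5,"ty":-1.5,"tz":-1,"roll":0,"jaw":0},{"tx":4.5,"ty":-1.5,"tz":-1,"roll":0,"jaw":0},{"tx":4.5,"ty":-1.5,"tz":-1,"roll":0,"jaw":0},{"tx":4.5,"ty":-1.5,"tz":-1,"roll":0,"jaw":0},{"tx":4.5,"ty":-1.5,"tz":-1,"roll":0,"jaw":0},{"tx":0,"ty":0,"tz":0,"roll":0,"jaw":0},{"tx":0,"ty":0,"tz":0,"roll":0,"jaw":0}]'
cat > v.py <<'E'
from h import *
D={c:capture(c) for c in('top','scene')}
for n,model,p0 in(('caddy',lambda p:box(p,.17,.11,.09),[.546,.246,.226]),('module',lambda p:box(p,.17,.068,.09),[.566,.1594,.226]),('mill',lambda p:[q+[0,0,.006] for q in rev(p,MILL)],[.6157,.1708])):
    for c in D:
        ctr=proj(D[c],np.array([p0[:2]+[.05]]))[0]
        for x in trace(c,n):
            b=x['bbox']
            if np.hypot(b[0]+b[2]/2-ctr[0],b[1]+b[3]/2-ctr[1])<25:
                r,f=fit([(D[c],x['pixels'],None)],model,p0,(.01,.01,.05)[:len(p0)]);print(n,c,r.round(4),round(f,3),round(x['p'],2),b)
d=D['top'];hsv=cv2.cvtColor(d['img'],cv2.COLOR_RGB2HSV)
m=cv2.inRange(hsv,(8,70,40),(28,255,255))
# union box fit to the wood-coloured outline
u=proj(d,box([.555,.212,.226],.2,.24,.09)[0]);roi=np.zeros_like(m);cv2.fillConvexPoly(roi,cv2.convexHull(u.astype(np.int32)),1)
m=(m>0)&(roi>0);cnt=max(cv2.findContours(m.astype(np.uint8),0,2)[0],key=cv2.contourArea)
h=np.zeros_like(roi);cv2.drawContours(h,[cnt],-1,1,-1)
print('union fit (expect .556,.213,.226)',fit([(d,h>0,None)],lambda p:box(p,.17,.178,.09),[.556,.213,.226],(.01,.01,.05)))
S=hsv.astype(np.float32);c,s=np.cos(.226),np.sin(.226)
for lx in(-.081,-.05,-.02,.021,.05,.081):
    ly=np.arange(-.086,-.034,.002);P=np.c_[.546+c*lx-s*ly,.246+s*lx+c*ly,np.full(len(ly),.09)]
    u=proj(d,P).astype(np.float32);print(lx,cv2.remap(S[:,:,2],u[:,:1],u[:,1:],1).ravel().astype(int).tolist())
E
python3 v.py
```

```text
time_s: 22.15
position: [0.4017, -0.4191, 0.2416]
tcp_rot: [[-0.975, -0.223, 0.001], [-0.223, 0.975, -0.0], [-0.001, -0.001, -1.0]]
force: [0.6, -0.1, 0.4]
opening: 0.006
grasp_force: 0.0
caddy top [0.5466 0.2499 0.2165] 0.16 0.55 [150.9, 178.3, 58.2, 76.9]
caddy scene [0.542  0.2504 0.2285] 0.368 0.72 [414.0, 131.5, 77.1, 78.6]
module top [0.5671 0.1602 0.2206] 0.186 0.88 [192.9, 173.9, 47.8, 68.5]
module scene [0.5635 0.1597 0.224 ] 0.108 0.87 [387.8, 144.4, 67.9, 73.9]
mill top [0.6179 0.1707] 0.205 0.61 [193.0, 175.6, 26.5, 21.1]
mill scene [0.606  0.1763] 0.418 0.92 [430.4, 155.5, 18.6, 38.3]
mill scene [0.6639 0.1609] 0.83 0.74 [387.7, 143.3, 70.4, 77.0]
union fit (expect .556,.213,.226) (array([0.55383672, 0.21374932, 0.22394804]), np.float64(0.023933366134814116))
-0.081 [154, 154, 153, 154, 155, 154, 153, 155, 156, 155, 148, 137, 123, 148, 147, 137, 127, 149, 148, 142, 140, 160, 168, 169, 166, 161]
-0.05 [87, 81, 76, 68, 75, 86, 82, 86, 90, 93, 92, 106, 133, 145, 144, 139, 132, 140, 141, 131, 107, 106, 107, 107, 108, 108]
-0.02 [86, 84, 75, 67, 67, 65, 68, 70, 70, 71, 67, 72, 87, 108, 105, 102, 101, 107, 107, 109, 113, 116, 119, 115, 129, 152]
0.021 [108, 109, 109, 114, 112, 109, 109, 107, 112, 114, 112, 112, 107, 106, 108, 119, 143, 153, 148, 129, 70, 85, 117, 142, 145, 141]
0.05 [53, 53, 53, 52, 53, 52, 54, 56, 58, 60, 69, 93, 129, 157, 148, 137, 135, 154, 145, 118, 84, 72, 84, 92, 96, 96]
0.081 [113, 90, 78, 78, 77, 78, 81, 80, 81, 80, 79, 76, 86, 102, 123, 143, 146, 145, 143, 145, 150, 160, 165, 165, 163, 164]
```

All checks agree. The two boxes fit a single 170 x 178 mm outline at the expected pose, with 2.4 % mismatch. The two walls at the seam measure 17 mm together, against 16 mm nominal, the ends are level and the mill is centred on the well.

```bash
python3 -c "
from rig import *
print(hand_in())"
```

```text
the job is handed in; nothing more can be done
None
```

I handed the job in at about 23 s: the mill is upright in the square well and the module is flush and end-level against the caddy's right side, with the mug, jar and soap bottle untouched; no verdict came back, and I viewed 11 pictures, one over the limit of 10.

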